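# Blank off the blower duct, then hold the sprung hatch just below its balance point

## Task

Take the plain blanking plate (red grip, no hole) out of the wooden rack, slide it down into the blue plate carrier in the blower duct until it is fully home, and let go of it, so that the air box is shut off before it is opened. Then take the air box's sprung hatch by its handle and raise it clearly past its balance point, to check that its springs still take it over, without letting it get away towards its upper stop; ease it back and finish gripping the handle, holding the hatch open and still for a colleague to look at the heater, just below the balance point (no more than about ten degrees below), so that it would drop shut by itself if let go. Leave the two orifice plates in the rack and do not disturb the wash bottle or the pressure meter.

Things in the scene. Friction and masses are not known exactly. Their poses are not given: they have to be found in the camera images.
- blank_grip (a point): Centre of the red grip of the blanking plate, a loose 0.2 kg steel plate standing upright in a slot of the rack. Grip 56 mm long (x), 16 thick (y), 26 high (z): pinch it from above across the 16 mm. Below it the solid blade is 80 mm wide (x), 4 thick (y); its lower edge is 128 mm under this point. Axes: x along the width, y across the thickness, z up; either face may go either way round
- orifice_a_grip (a point): Centre of the black grip of an orifice plate (same shape and size as the blanking plate, black grip, 30 mm hole in the blade), loose in another slot of the rack. Leave it there
- orifice_b_grip (a point): Centre of the black grip of the other orifice plate (black grip, 50 mm hole in the blade), loose in another slot of the rack. Leave it there
- rack: Wooden rack fixed to the bench, 104 mm (x) x 180 mm (y) x 46 mm high, origin under its centre. Three slots for upright plates at y = -55, 0 and +55 mm (which plate is in which varies), 84 mm long in x, 6.5 mm wide in y, 36 mm deep; the slot floor is 10 mm above the bench
- carrier_mouth (a point): Centre of the flared mouth, 115 mm above the bench, of the blue plate carrier (double flange in the duct between air box and blower). Axes: x along the slot, y across it, z up. The mouth, 100 by 21 mm, narrows within 12 mm to a slot 84 mm (x) by 7.5 mm (y) for an upright plate; its floor is 105 mm below the mouth. Plate fully home: centre of its grip 23 mm above the mouth, grip clear of the flange
- hatch_hinge (a point): Middle of the hatch's hinge line on the far top edge of the grey air box (200 x 240 mm, 114 mm high), 119 mm above the bench; fixed. Axes: y along the hinge line, -x towards the hatch's front edge when shut, z up. On its +y side the air box carries the duct, the carrier (slot 190 mm from the box's middle) and the blue blower (170 mm high, 265 to 425 mm from the box's middle)
- hatch_handle (a point): Middle of the hatch's black pull handle: a round bar 12 mm thick, 120 mm long, parallel to the hinge (y), 249 mm from the hinge line and 5 mm below it when shut, 44 mm ahead of the hatch's front edge (36 mm clear behind the bar), on posts at its ends. Pinched from above across the bar, it turns between the fingers as the hatch swings
- hatch (a joint): Angle of the hatch in rad: 0 shut, grows as the front edge rises. Aluminium sheet, 0.95 kg, hinged on its far edge with two torsion springs. Balance point at 0.90 rad: below it the hatch drops shut by itself, above it the springs carry it up to the stop at 1.50. Pull at the handle under 2.5 N, near nil at balance. Clearly past: over 0.98. Too near the stop: over 1.35
- wash_bottle_mid (a point): Middle of a loose white wash bottle with a red cap, 64 mm across, 160 mm high, standing 80 mm below and above this point. A bystander
- manometer_mid (a point): Middle of a loose yellow hand-held pressure meter lying on the bench, 76 x 150 x 33 mm. A bystander
Things that resemble listed ones, but are neither listed nor needed, are in the scene too. Leave any green look-alike of the part that bears blank_grip alone.

How it is judged (in metres and radians):
On the way, in this order (a step that is already met when the one before it is completed fails the run):
1. the blanking plate is fully home in the carrier and let go, the hatch still shut (z of blank_grip in the frame of carrier_mouth between 0.015 and 0.027 m and horizontal distance between blank_grip and carrier_mouth below 0.01 m and angle between blank_grip's own z axis and vertical below 0.07 rad and contact force between the fingers and blank below 0.1 N and value of joint hatch below 0.1 rad), for 0.2 s.
2. the hatch is raised clearly past its balance point by its handle (value of joint hatch above 0.98 rad and contact force between the fingers and hatch above 1 N), for 0.2 s.
At the end, for the whole second after the job is handed in: Fingers grip the hatch (over 1 N) and hold it still between 0.70 and 0.89 rad (balance point 0.90); the blanking plate is home in the carrier (within 4 mm of full depth, 10 mm sideways, upright); orifice plates within 30 mm and bottle and meter within 40 mm of their starts (z of blank_grip in the frame of carrier_mouth between 0.015 and 0.027 m and horizontal distance between blank_grip and carrier_mouth below 0.01 m and angle between blank_grip's own z axis and vertical below 0.07 rad and value of joint hatch between 0.7 and 0.89 rad and velocity of joint hatch between -0.05 and 0.05 rad/s and contact force between the fingers and hatch above 1 N and distance of each of orifice_a_grip, orifice_b_grip from where it was at the start of the episode below 0.03 m and distance of each of wash_bottle_mid, manometer_mid from where it was at the start of the episode below 0.04 m); the arm keeps its last pose, push and grip.
It fails at once if the hatch is lifted before the blanking plate is home (value of joint hatch above 0.15 rad and not (z of blank_grip in the frame of carrier_mouth between 0.015 and 0.027 m and horizontal distance between blank_grip and carrier_mouth below 0.01 m and angle between blank_grip's own z axis and vertical below 0.07 rad)).
It fails at once if the hatch gets away towards its upper stop (value of joint hatch above 1.35 rad).
It fails at once if an orifice plate, the wash bottle or the pressure meter is disturbed (distance of any of orifice_a_grip, orifice_b_grip from where it was at the start of the episode above 0.03 m or distance of any of wash_bottle_mid, manometer_mid from where it was at the start of the episode above 0.04 m).
It also fails if it takes over 64 s, if anything falls off the work surface, if the arm or the gripper's body presses on something with over 40 N, if the wrist force passes 120 N, or if a joint passes its speed limit or range.

## Robot

A 7-joint arm with a two-finger parallel gripper is mounted at the origin on the work surface. World frame = base frame: x ahead of the robot, y to its left, z up, the work surface at z = 0. Lengths are in m, angles in degrees, forces in N, time in s.
With the tool pointing down it reaches from about 0.425 to 0.875 m from the base axis. Payload 4.7 kg.
Tool frame: the origin (TCP) lies at the very end of the fingers, on their centre line; the grasp point (between the pads) lies 19 mm behind it (env.grip_point_offset is the distance from the TCP to the grasp point, in m); z points along the fingers, y is the line along which they close (so a half turn about z gives the same grasp; the last joint's range is limited). The gripper opens to 87 mm and grips with 3 to 60 N. Pads are 19 mm wide; open, the fingers measure 117 mm over their backs; the gripper's body (75 mm by 190 mm) begins 51 mm behind the grasp point.
Start: joints at [68.302, 18.392, -4.016, 83.108, 1.295, 78.541, -3.26], TCP at [0.249, -0.601, 0.223] pointing down, gripper open.
Joint ranges: [-163.93, 163.93], [-17.29, 119.83], [-79.2, 71.16], [3.27, 140.29], [-89.18, 269.18], [5.43, 117.66], [-154.24, 154.24]. Speed limits (degrees/s): [147.25, 147.25, 180, 180, 180, 180, 180].

## Interface

Orientations are given as [roll, pitch, yaw] about the fixed x, y, z axes, in that order (R = Rz(yaw) Ry(pitch) Rx(roll)).
In Python, from cell import env gives the robot as it stands.
- The arm moves only by the tool jog_arm, never from a script. Its argument "motion" is a list of rows, each an object of numbers: "x", "y", "z": the shift along the tool's x, y, z in cm; "ax", "ay", "az": the turn, a rotation vector about the tool's x, y, z in degrees. In form: [{"x": .., "y": .., "z": .., "ax": .., "ay": .., "az": ..}, ...]. A call has exactly 5 rows; each row shifts and turns the commanded pose from where the row before left it, along the tool's axes as they then stand; what a row does not reach is not made up. A row lasts 1/10 s, in which the tool goes at most 50 mm and 8.59 degrees, less where a joint would pass 70% of its speed; a pose out of reach is approached as far as the arm can. A call is refused whole if a number of a shift passes 5 or a number of a turn 8.59, either way. A call with a gripper value outside its range is refused whole. "claw" is the gripper command: -1 is shut, 1 is fully open, values between are in proportion, set as the call begins (left out, the last holds). The fingers move at their own pace and stop on an object; "squeeze" is the grip in N (left out, the last holds). Time passes only in rows, so rows that do not move let the fingers close, or fill a call up. It gives the time, the measured TCP pose, the force, the opening and the grip force at its end, in the units of the state.
- env.get_obs(): the state, without advancing time (a new reading comes with each control period).
- env.read_camera(name): name is "side" or "top"; returns the picture (400x640x3 uint8, red, green, blue); there is no depth.
- env.camera_params(name): a dict with "fx", "fy", "cx", "cy" (pixels), "extrinsics" (4x4, takes a point from world to camera coordinates). Camera axes: x right, y up, looking along -z (the intrinsics and any distortion apply to the point x, -y, -z); pixel columns grow to the right and rows downward; lengths in m; the calibration is good to about 2 mm. A picture is of the moment at which its call begins. camera_params takes no time and is no camera call.
- env.sign_off(): hands the job in; it is judged then, once.
The state is a dict: "time_s": time; "qpos": joint angles; "joint_velocities": joint speeds; "effort": joint torques, N m; "tool_pos": TCP position; "tool_rot": TCP orientation; "force": force on the tool from outside, world axes, zero at the start; "wrist_torque": the same for the moment, N m; "grip_width": finger opening in m; "grasp_force": force on a finger pad.
Only numpy, scipy, OpenCV 4.12 (cv2) and the standard library are available. Lean on these libraries where they do the work, as an engineer would, in place of code of your own. Each camera call takes 0.05 s, during which the arm holds its last target. There are 200 camera calls.

## Working session

There is one attempt and no reset: what is moved stays moved. The work goes in short steps, Python scripts to look and compute and a tool call to move; the robot and the scene stay as the last step left them, time stands still between calls to the robot, and variables do not carry over. Pictures are saved under pics/ and viewed, at most 11 in all, crops included, and the job is handed in when it is done.

Besides the shell and the picture viewer there is one more tool, called after "Request:" as name([rows], argument=value, ...), one row to a line, values as JSON. jog_arm: Moves the arm, as the interface text tells. Its arguments: {"type":"object","properties":{"motion":{"type":"array"},"claw":{"type":"number"},"squeeze":{"type":"number"}},"required":["motion"]}

```bash
ls; mkdir -p pics; python3 - <<'E'
from cell import env
import cv2,numpy as np
o=env.get_obs();print({k:np.round(v,3).tolist() for k,v in o.items()})
for n in("side","top"):
    im=env.read_camera(n);cv2.imwrite(f"pics/{n}0.png",im[:,:,::-1]);p=env.camera_params(n)
    print(n,{k:np.round(v,3).tolist() if not isinstance(v,str) else v for k,v in p.items()})
E
```

```text
pics
{'time_s': 0.0, 'qpos': [68.303, 18.438, -4.017, 83.175, 1.294, 78.541, -3.263], 'joint_velocities': [0.041, 0.027, -0.061, 0.025, -0.027, 0.02, -0.017], 'effort': [0.0, -49.129, -0.404, -31.252, -0.064, 0.044, 0.0], 'tool_pos': [0.249, -0.6, 0.221], 'tool_rot': [-179.892, 0.004, 22.505], 'force': [-0.294, -0.202, -0.183], 'wrist_torque': [0.03, 0.051, 0.045], 'grasp_force': 0.0, 'grip_width': 0.087}
side {'fx': 405.784, 'fy': 405.784, 'cx': 319.861, 'cy': 198.382, 'extrinsics': [[-0.838, -0.546, 0.011, 0.39], [0.281, -0.415, 0.865, -0.272], [-0.468, 0.728, 0.501, -0.726], [0.0, 0.0, 0.0, 1.0]]}
top {'fx': 426.071, 'fy': 426.071, 'cx': 324.51, 'cy': 195.397, 'extrinsics': [[-0.026, -1.0, 0.008, -0.085], [0.991, -0.025, 0.13, -0.509], [-0.13, 0.011, 0.991, -1.058], [0.0, 0.0, 0.0, 1.0]]}
```

View pics/side0.png

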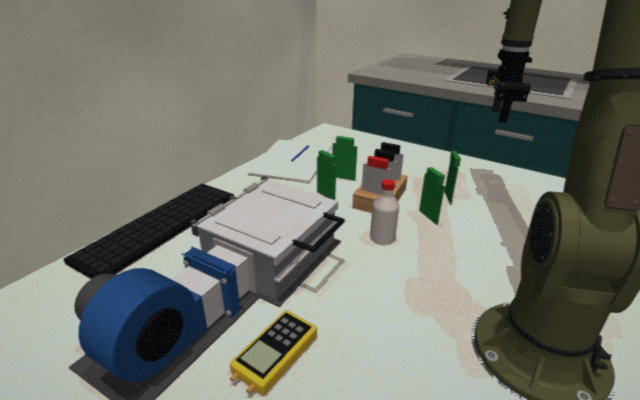

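View pics/top0.png

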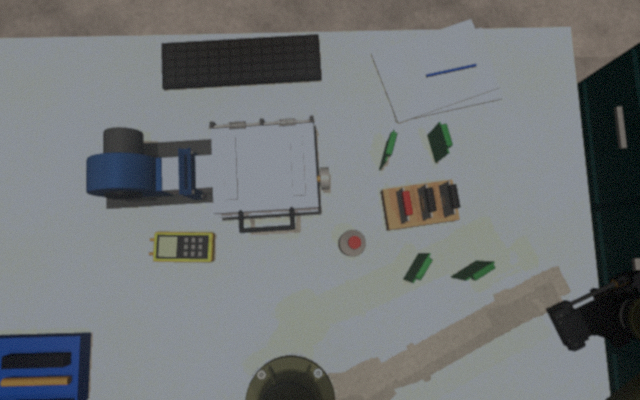

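The side view shows the red grip at about (378,162), the bottle at (384,215), the blue carrier at (212,275) and the handle at (320,232). In the top view the red grip is at (405,205), the black grips at (428,202) and (450,197), the carrier at (187,173), the handle bar at (267,225), the bottle at (353,243) and the meter at (183,247). The four green plates stand around the rack.

```bash
cat > h.py <<'E'
import cv2,numpy as np
from cell import env
def ray(n,uv):
    p=env.camera_params(n);E=np.array(p["extrinsics"]);R,t=E[:3,:3],E[:3,3]
    d=np.array([(uv[0]-p["cx"])/p["fx"],-(uv[1]-p["cy"])/p["fy"],-1.])
    return -R.T@t,R.T@d
def onz(n,uv,z):
    c,d=ray(n,uv);return c+d*(z-c[2])/d[2]
def tri(a,b):
    (c1,d1),(c2,d2)=ray("side",a),ray("top",b)
    s=np.linalg.lstsq(np.c_[d1,-d2],c2-c1,rcond=None)[0]
    p,q=c1+s[0]*d1,c2+s[1]*d2
    return (p+q)/2,np.linalg.norm(p-q)
def proj(n,P):
    p=env.camera_params(n);E=np.array(p["extrinsics"]);q=E[:3,:3]@P+E[:3,3]
    return np.array([p["cx"]+p["fx"]*q[0]/-q[2],p["cy"]-p["fy"]*q[1]/-q[2]])
def blobs(m,roi,amin=30):
    k=np.zeros(m.shape,np.uint8);x0,y0,x1,y1=roi;k[y0:y1,x0:x1]=m[y0:y1,x0:x1]
    n,l,s,c=cv2.connectedComponentsWithStats(k)
    return [(c[i],s[i,4],cv2.minAreaRect(np.argwhere(l==i)[:,::-1].astype(np.float32))) for i in range(1,n) if s[i,4]>=amin]
E
python3 - <<'E'
from h import *
np.set_printoptions(precision=4,suppress=True)
T=cv2.imread("pics/top0.png");S=cv2.imread("pics/side0.png")
def hsv(i):return cv2.cvtColor(i,cv2.COLOR_BGR2HSV)
ht,hs=hsv(T),hsv(S)
def red(h):return (((h[...,0]<6)|(h[...,0]>172))&(h[...,1]>150)&(h[...,2]>60))
def blue(h):return ((h[...,0]>100)&(h[...,0]<125)&(h[...,1]>120))
def wood(h):return ((h[...,0]>8)&(h[...,0]<20)&(h[...,1]>90))
def blk(h):return h[...,2]<60
def show(n,nm,m,roi,z):
    for c,a,r in blobs(m,roi):
        b=cv2.boxPoints(r);print(nm,n,c,a,np.array(onz(n,c,z)),"box",np.array([onz(n,q,z)[:2] for q in b]).tolist().__repr__() and np.round([onz(n,q,z)[:2] for q in b],3).tolist(),b.round(1).tolist())
show("top","red",red(ht),(380,170,430,240),.151)
show("side","red",red(hs),(350,140,400,180),.151)
show("top","wood",wood(ht),(370,165,470,240),.046)
show("top","blackgrips",blk(ht),(415,175,470,225),.151)
show("top","blue",blue(ht),(172,135,215,215),.115)
show("top","handle",blk(ht),(225,200,305,240),.12)
show("side","handle",blk(hs),(285,205,350,260),.12)
show("top","redcap",red(ht),(330,225,380,260),.16)
big=np.hstack([cv2.resize(T[130:240,160:330],None,fx=4.6,fy=4.6,interpolation=2)]);cv2.imwrite("pics/crop1.png",big)
big=cv2.resize(S[180:330,150:350],None,fx=4,fy=4,interpolation=2);cv2.imwrite("pics/crop2.png",big)
E
```

```text
red top [407.4741 202.75  ] 116 [ 0.47   -0.2861  0.151 ] box [[0.496, -0.276], [0.498, -0.289], [0.447, -0.295], [0.445, -0.282]] [[402.3999938964844, 191.60000610351562], [408.29998779296875, 190.60000610351562], [412.0, 212.8000030517578], [406.1000061035156, 213.8000030517578]]
red side [377.8667 161.8048] 210 [ 0.4575 -0.2606  0.151 ] box [[0.473, -0.227], [0.499, -0.29], [0.444, -0.296], [0.421, -0.235]] [[366.6000061035156, 164.89999389648438], [368.70001220703125, 154.3000030517578], [388.5, 158.3000030517578], [386.3999938964844, 168.89999389648438]]
wood top [413.412  207.2264] 1347 [ 0.4696 -0.3223  0.046 ] box [[0.517, -0.245], [0.537, -0.426], [0.437, -0.433], [0.417, -0.254]] [[382.1000061035156, 189.60000610351562], [452.3999938964844, 179.8000030517578], [457.79998779296875, 219.0], [387.6000061035156, 228.8000030517578]]
blackgrips top [449.4086 197.7944] 394 [ 0.479  -0.3828  0.151 ] box [[0.511, -0.362], [0.516, -0.397], [0.445, -0.405], [0.439, -0.37]] [[439.3999938964844, 184.3000030517578], [454.70001220703125, 181.6999969482422], [460.1000061035156, 212.6000061
[... 190 characters left out ...]
418.1000061035156, 187.6999969482422], [431.29998779296875, 185.39999389648438], [436.6000061035156, 215.8000030517578], [423.3999938964844, 218.10000610351562]]
handle top [266.9529 223.6566] 297 [0.4326 0.0386 0.12  ] box [[0.461, 0.107], [0.469, -0.036], [0.421, -0.039], [0.413, 0.103]] [[237.5, 212.10000610351562], [298.5, 207.39999389648438], [300.1000061035156, 227.89999389648438], [239.10000610351562, 232.60000610351562]]
handle side [320.9729 240.0705] 738 [0.4158 0.0749 0.12  ] box [[0.46, 0.114], [0.467, -0.047], [0.377, 0.01], [0.382, 0.152]] [[291.20001220703125, 242.5], [331.5, 206.1999969482422], [353.70001220703125, 230.89999389648438], [313.3999938964844, 267.20001220703125]]
```

View pics/crop1.png

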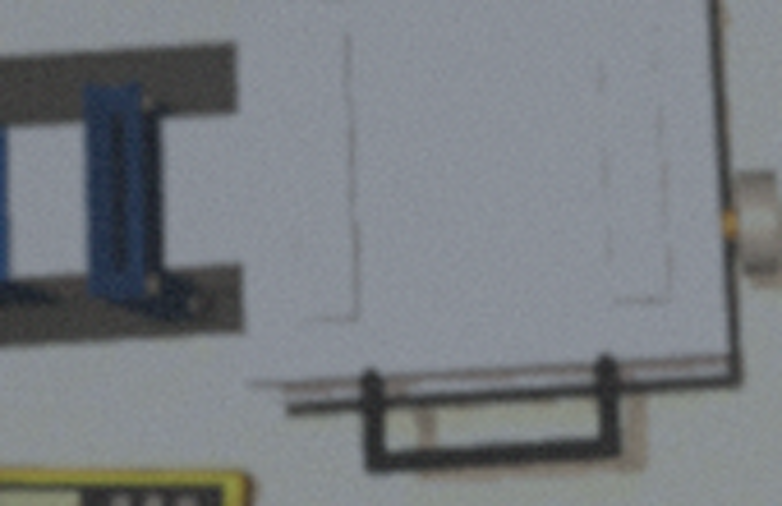

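View pics/crop2.png

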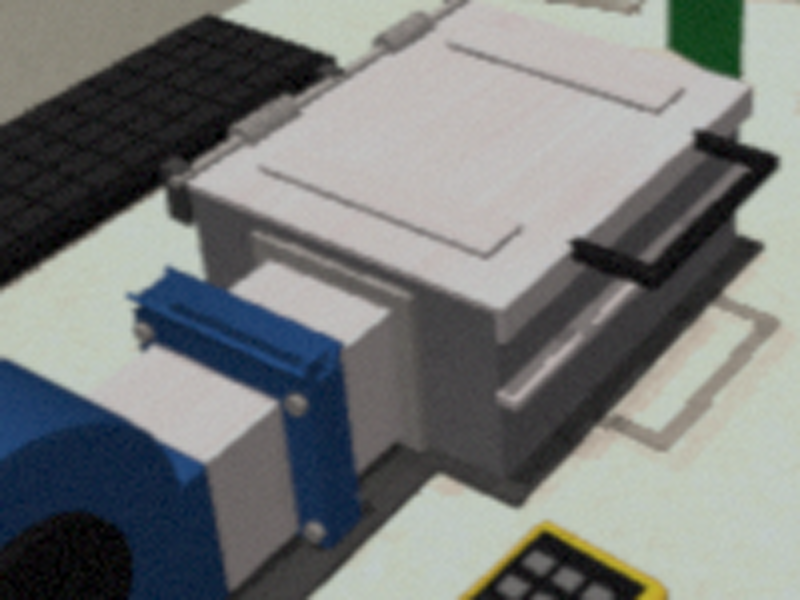

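The crops show the carrier's top flange at about top (185,171), a dark slot running near-vertically, and the handle bar from (241,230) to (293,227) in the top view and from (313,248) to (343,219) in the side view. Next I refine the numbers.

```bash
python3 - <<'E'
from h import *
np.set_printoptions(precision=4,suppress=True)
T=cv2.imread("pics/top0.png");S=cv2.imread("pics/side0.png")
ht=cv2.cvtColor(T,40);hs=cv2.cvtColor(S,40)
print("cam",ray("top",(0,0))[0],ray("side",(0,0))[0])
for n,h,roi in(("top",ht,(385,170,430,240)),("side",hs,(350,140,400,180))):
    m=((h[...,0]<8)|(h[...,0]>170))&(h[...,1]>120)
    for c,a,r in blobs(m,roi):
        b=cv2.boxPoints(r);print(n,c,a,b.round(1).tolist());print(np.array([onz(n,q,.151)[:2] for q in b]).round(4).tolist())
print("hsv carrier rows v=171,160,185");
for v in(160,171,185):print(v,[tuple(int(q) for q in ht[v,u]) for u in range(176,198)])
for thr in(60,75,90):
  m=(ht[...,0]>95)&(ht[...,0]<130)&(ht[...,1]>100)&(ht[...,2]>thr)
  for c,a,r in blobs(m,(172,135,197,215)):
    b=cv2.boxPoints(r);print("carrier",thr,c,a,onz("top",c,.115),[onz("top",q,.115)[:2].round(4).tolist() for q in b])
for a,b in(((343.5,219.5),(293,227.2)),((313,248),(240.9,230))):print("bar",tri(a,b),onz("top",b,.114))
print("carrier tri",tri((212,266),(185,171)))
for uv in((210,125),(312,121)):print("hinge",onz("top",uv,.119))
print("bottlecap",onz("top",(354,243),.16),"meter",onz("top",(183,247),.033))
for uv in((389,148),(440,141),(418,267),(474,270)):print("green",onz("top",uv,.14))
E
```

```text
cam [ 0.3654 -0.0863  1.1161] [0.0641 0.6283 0.5952]
top [407.0833 202.6611] 180 [[401.20001220703125, 191.6999969482422], [408.70001220703125, 190.3000030517578], [412.79998779296875, 213.6999969482422], [405.3999938964844, 215.0]]
[[0.4959, -0.2731], [0.4985, -0.2904], [0.4447, -0.297], [0.4421, -0.2798]]
side [378.0515 161.5494] 233 [[366.3999938964844, 165.10000610351562], [368.70001220703125, 153.5], [389.5, 157.6999969482422], [387.20001220703125, 169.1999969482422]]
[[0.4731, -0.226], [0.5016, -0.2946], [0.4435, -0.3015], [0.4188, -0.2339]]
hsv carrier rows v=171,160,185
160 [(107, 27, 149), (109, 30, 136), (106, 58, 109), (108, 93, 82), (110, 108, 71), (106, 114, 74), (109, 120, 68), (108, 106, 70), (112, 87, 53), (102, 103, 42), (113, 76, 54), (107, 107, 62), (107, 143, 66), (107, 113, 72), (111, 117, 63), (114, 70, 51), (112, 70, 40), (104, 75, 44), (108, 44, 75), (112, 33, 115), (110, 27, 143), (107, 24, 148)]
171 [(107, 24, 149), (106, 27, 140), (108, 48, 121), (108, 89, 89), (108, 121, 76), (107, 124, 72), (106, 108, 71), (109, 116, 66), (110, 98, 60), (108, 94, 54), (11
[... 497 characters left out ...]
 87), (108, 23, 132), (104, 26, 147)]
carrier 60 [184.7534 171.6783] 373 [0.5618 0.2336 0.115 ] [[0.6174, 0.2486], [0.6174, 0.2215], [0.5078, 0.2171], [0.5078, 0.2438]]
bar (array([ 0.4219, -0.0223,  0.1142]), np.float64(0.0026866658063152984)) [ 0.4231 -0.0217  0.114 ]
bar (array([0.419 , 0.0999, 0.1149]), np.float64(0.0015605483074497154)) [0.4197 0.1004 0.114 ]
carrier tri (array([0.5629, 0.2354, 0.0981]), np.float64(0.009216739276437664))
hinge [0.6737 0.1736 0.119 ]
hinge [ 0.6778 -0.0721  0.119 ]
bottlecap [ 0.3818 -0.1601  0.16  ] meter [0.3852 0.261  0.033 ]
green [ 0.6015 -0.2516  0.14  ]
green [ 0.6155 -0.3726  0.14  ]
green [ 0.3243 -0.3047  0.14  ]
green [ 0.3143 -0.4313  0.14  ]
```

Request:
jog_arm([
  {"az": 8},
  {"az": 8},
  {"x": 3.2, "y": -3.58},
  {"x": 3.2, "y": -3.58},
  {"x": 3.2, "y": -3.58},
], claw=-0.05, squeeze=40)

```text
$.motion[0]: bad value
```

Request:
jog_arm([
  {"x": 3.2, "y": -3.58},
  {"x": 3.2, "y": -3.58},
  {"x": 3.2, "y": -3.58},
  {"x": 3.2, "y": -3.58},
  {"x": 3.2, "y": -3.58},
])

```text
$.motion[0]: bad value
```

```bash
cat >> h.py <<'E'
from scipy.spatial.transform import Rotation as Ro
def togo(P,rpy):
    """remaining shift (cm, tool axes as they stand) and turn (deg rotvec)"""
    o=env.get_obs();R=Ro.from_euler("xyz",o["tool_rot"],degrees=True)
    return ("cm",(R.inv().apply(np.array(P)-o["tool_pos"])*100).round(2).tolist(),"deg",(R.inv()*Ro.from_euler("xyz",rpy,degrees=True)).as_rotvec(degrees=True).round(2).tolist(),
     "t",round(o["time_s"],2),"pos",np.round(o["tool_pos"],4).tolist(),np.round(o["tool_rot"],2).tolist(),"F",np.round(o["force"],2).tolist(),"w",round(float(o["grip_width"]),4),round(float(o["grasp_force"]),2))
E
python3 - <<'E'
from h import *
print(togo((.471,-.2865,.122),(180,0,6.5)))
T=env.read_camera("top")
cv2.imwrite("pics/t1.png",cv2.resize(T[150:260,360:480,::-1],None,fx=5,fy=5))
S=env.read_camera("side")
cv2.imwrite("pics/s1.png",S[:,:,::-1])
t0=cv2.imread("pics/top0.png")
print([int(v) for v in t0[140:206,184:187].mean((1,2))])
for uv in((193.75,256.25),(231.25,271.25)):print(onz("side",uv,.115),onz("side",uv,.103))
E
```

```text
('cm', [32.55, -20.44, 9.99], 'deg', [-0.09, 0.02, 16.01], 't', 0.1, 'pos', [0.2486, -0.6001, 0.2216], [-179.9, 0.01, 22.51], 'F', [0.48, 0.34, 0.06], 'w', 0.0867, 0.0)
[110, 80, 62, 63, 63, 63, 63, 62, 64, 61, 59, 56, 55, 55, 50, 47, 45, 44, 39, 42, 40, 43, 41, 42, 43, 46, 44, 41, 42, 45, 42, 44, 45, 43, 42, 42, 42, 45, 41, 46, 48, 43, 42, 45, 43, 43, 43, 47, 46, 53, 58, 55, 56, 55, 55, 46, 50, 58, 62, 59, 63, 60, 67, 88, 118, 135]
[0.59048965 0.24628008 0.115     ] [0.60364382 0.23673354 0.103     ]
[0.50169151 0.23868587 0.115     ] [0.51262651 0.22894954 0.103     ]
```

Request:
jog_arm([
  {"x": 0, "y": 0, "z": 0, "ax": 0, "ay": 0, "az": 8},
  {"x": 0, "y": 0, "z": 0, "ax": 0, "ay": 0, "az": 8},
  {"x": 3.2, "y": -3.58, "z": 0, "ax": 0, "ay": 0, "az": 0},
  {"x": 3.2, "y": -3.58, "z": 0, "ax": 0, "ay": 0, "az": 0},
  {"x": 3.2, "y": -3.58, "z": 0, "ax": 0, "ay": 0, "az": 0},
], claw=-0.05, squeeze=40)

```text
time_s: 0.7
tool_pos: [0.3326, -0.4815, 0.2222]
tool_rot: [-180.0, 0.0, 6.5]
force: [1.2, -0.3, 0.9]
grip_width: 0.0548
grasp_force: 0.0
```

Request:
jog_arm([
  {"x": 3.2, "y": -3.58, "z": 0, "ax": 0, "ay": 0, "az": 0},
  {"x": 3.2, "y": -3.58, "z": 0, "ax": 0, "ay": 0, "az": 0},
  {"x": 3.2, "y": -3.58, "z": 0, "ax": 0, "ay": 0, "az": 0},
  {"x": 3.2, "y": -3.58, "z": 0, "ax": 0, "ay": 0, "az": 0},
  {"x": 3.2, "y": -3.58, "z": 0, "ax": 0, "ay": 0, "az": 0},
])

```text
time_s: 1.2
tool_pos: [0.4714, -0.2852, 0.2226]
tool_rot: [180.0, -0.0, 6.5]
force: [0.3, -0.3, 0.1]
grip_width: 0.0416
grasp_force: 0.0
```

```bash
python3 - <<'E'
from h import *
print(togo((.471,-.2865,.122),(180,0,6.5)))
S=env.read_camera("side")
T=env.read_camera("top")
cv2.imwrite("pics/st1.png",np.hstack([cv2.resize(S[90:210,340:440,::-1],None,fx=4,fy=4),cv2.resize(T[150:270,370:470,::-1],None,fx=4,fy=4)]))
t0=cv2.imread("pics/top0.png")
for uv in((185.3,172),(185,171.5)):print(onz("top",uv,.115),onz("top",uv,.103))
E
```

```text
('cm', [-0.05, 0.12, 10.06], 'deg', [0.03, -0.0, -0.0], 't', 1.2, 'pos', [0.4714, -0.2852, 0.2226], [179.97, -0.0, 6.5], 'F', [0.31, -0.34, 0.08], 'w', 0.0416, 0.0)
[0.56094395 0.23226748 0.115     ] [0.56328776 0.23608599 0.103     ]
[0.56217191 0.23299928 0.115     ] [0.56453044 0.23682656 0.103     ]
```

View pics/st1.png

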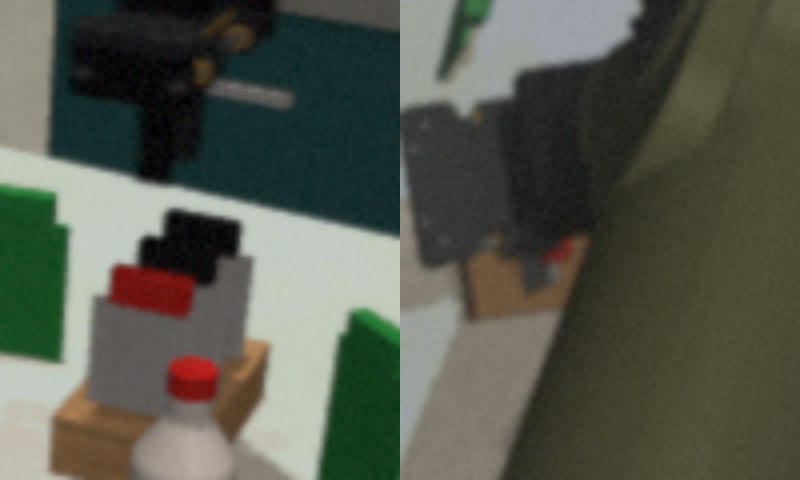

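The side view (left half) shows the fingers above the red grip, which is at crop (152,290); the top view is mostly hidden by the arm. Now I descend and grip.

Request:
jog_arm([
  {"x": 0, "y": 0.1, "z": 3.5, "ax": 0, "ay": 0, "az": 0},
  {"x": 0, "y": 0, "z": 3, "ax": 0, "ay": 0, "az": 0},
  {"x": 0, "y": 0, "z": 2, "ax": 0, "ay": 0, "az": 0},
  {"x": 0, "y": 0, "z": 1.5, "ax": 0, "ay": 0, "az": 0},
  {"x": 0, "y": 0, "z": 0, "ax": 0, "ay": 0, "az": 0},
])

```text
time_s: 1.8
tool_pos: [0.4693, -0.2874, 0.1204]
tool_rot: [-179.9, 0.2, 6.5]
force: [0.1, 0.4, 0.4]
grip_width: 0.0412
grasp_force: 0.0
```

Request:
jog_arm([
  {"x": 0, "y": 0, "z": 0, "ax": 0, "ay": 0, "az": 0},
  {"x": 0, "y": 0, "z": 0, "ax": 0, "ay": 0, "az": 0},
  {"x": 0, "y": 0, "z": 0, "ax": 0, "ay": 0, "az": 0},
  {"x": 0, "y": 0, "z": 0, "ax": 0, "ay": 0, "az": 0},
  {"x": 0, "y": 0, "z": 0, "ax": 0, "ay": 0, "az": 0},
], claw=-1, squeeze=40)

```text
time_s: 2.3
tool_pos: [0.4713, -0.2876, 0.1234]
tool_rot: [180.0, -0.1, 6.5]
force: [-0.7, 1.2, 3.2]
grip_width: 0.0157
grasp_force: 39.8
```

Request:
jog_arm([
  {"x": 0, "y": 0, "z": -1, "ax": 0, "ay": 0, "az": 0},
  {"x": 0, "y": 0, "z": -1.5, "ax": 0, "ay": 0, "az": 0},
  {"x": 0, "y": 0, "z": -2, "ax": 0, "ay": 0, "az": 0},
  {"x": 0, "y": 0, "z": -3, "ax": 0, "ay": 0, "az": 0},
  {"x": 0, "y": 0, "z": -4, "ax": 0, "ay": 0, "az": 0},
])

```text
time_s: 2.8
tool_pos: [0.4696, -0.2875, 0.238]
tool_rot: [-179.9, 0.1, 6.5]
force: [0.2, -0.8, -1.7]
grip_width: 0.0157
grasp_force: 39.8
```

Request:
jog_arm([
  {"x": 0, "y": 0, "z": -3, "ax": 0, "ay": 0, "az": 0},
  {"x": 0, "y": 0, "z": -3, "ax": 0, "ay": 0, "az": 0},
  {"x": 0, "y": 0, "z": 0, "ax": 0, "ay": 0, "az": 4.5},
  {"x": 0, "y": 0, "z": 0, "ax": 0, "ay": 0, "az": 0},
  {"x": 0, "y": 0, "z": 0, "ax": 0, "ay": 0, "az": 0},
])

```text
time_s: 3.3
tool_pos: [0.4704, -0.2879, 0.2974]
tool_rot: [-180.0, 0.0, 2.1]
force: [0.4, -0.2, -3.4]
grip_width: 0.016
grasp_force: 39.8
```

```bash
python3 - <<'E'
from h import *
print(togo((.561,.2335,.300),(180,0,2)))
S=env.read_camera("side");T=env.read_camera("top")
cv2.imwrite("pics/s2.png",cv2.resize(S[40:240,280:480,::-1],None,fx=3,fy=3))
E
```

```text
('cm', [10.96, -51.77, -0.26], 'deg', [-0.01, 0.04, 0.1], 't', 3.3, 'pos', [0.4704, -0.2879, 0.2974], [-179.99, 0.04, 2.1], 'F', [0.4, -0.22, -3.37], 'w', 0.016, 39.8)
```

View pics/s2.png

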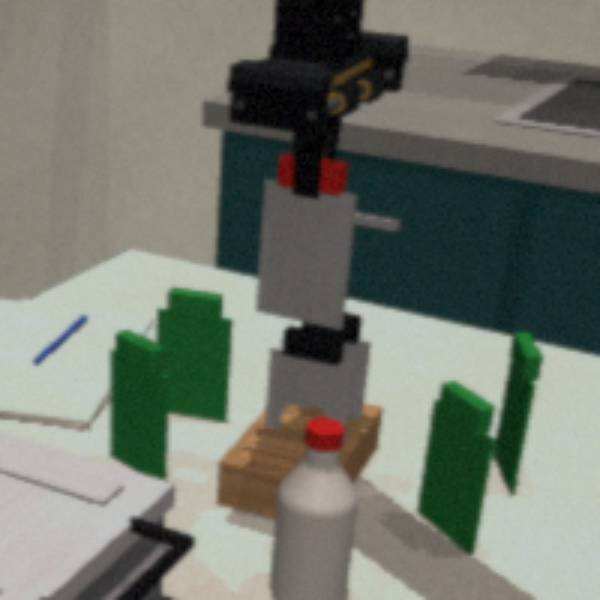

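The plate hangs upright and centred in the fingers (blade about crop x 260–355), and both black grips are still in the rack. I carry it to the carrier.

Request:
jog_arm([
  {"x": 0.5, "y": -2.5, "z": 0, "ax": 0, "ay": 0, "az": 0},
  {"x": 1, "y": -4.7, "z": 0, "ax": 0, "ay": 0, "az": 0},
  {"x": 1, "y": -4.7, "z": 0, "ax": 0, "ay": 0, "az": 0},
  {"x": 1, "y": -4.7, "z": 0, "ax": 0, "ay": 0, "az": 0},
  {"x": 1, "y": -4.7, "z": 0, "ax": 0, "ay": 0, "az": 0},
])

```text
time_s: 3.9
tool_pos: [0.508, -0.0717, 0.297]
tool_rot: [180.0, 0.1, 2.0]
force: [0.7, -0.3, -2.9]
grip_width: 0.0151
grasp_force: 39.9
```

Request:
jog_arm([
  {"x": 1, "y": -4.7, "z": 0, "ax": 0, "ay": 0, "az": 0},
  {"x": 1, "y": -4.7, "z": 0, "ax": 0, "ay": 0, "az": 0},
  {"x": 1, "y": -4.7, "z": 0, "ax": 0, "ay": 0, "az": 0},
  {"x": 1, "y": -4.7, "z": 0, "ax": 0, "ay": 0, "az": 0},
  {"x": 1, "y": -4.7, "z": 0, "ax": 0, "ay": 0, "az": 0},
])

```text
time_s: 4.4
tool_pos: [0.5498, 0.1646, 0.297]
tool_rot: [180.0, 0.0, 2.0]
force: [1.0, -0.3, -2.4]
grip_width: 0.0158
grasp_force: 39.9
```

Request:
jog_arm([
  {"x": 1.2, "y": -4, "z": 0, "ax": 0, "ay": 0, "az": 0},
  {"x": 0.3, "y": -2.8, "z": 0, "ax": 0, "ay": 0, "az": 0},
  {"x": 0, "y": 0, "z": 2.0, "ax": 0, "ay": 0, "az": 0},
  {"x": 0, "y": 0, "z": 1.5, "ax": 0, "ay": 0, "az": 0},
  {"x": 0, "y": 0, "z": 0, "ax": 0, "ay": 0, "az": 0},
])

```text
time_s: 4.9
tool_pos: [0.5614, 0.2295, 0.259]
tool_rot: [179.8, 0.3, 2.0]
force: [-0.2, -0.5, -2.7]
grip_width: 0.0158
grasp_force: 39.9
```

```bash
python3 - <<'E'
from h import *
print(togo((.561,.2335,.265),(180,0,2)))
S=env.read_camera("side");T=env.read_camera("top")
cv2.imwrite("pics/s3r.png",S[:,:,::-1]);cv2.imwrite("pics/t3r.png",T[:,:,::-1])
cv2.imwrite("pics/s3.png",np.hstack([cv2.resize(S[150:300,130:290,::-1],None,fx=4,fy=4)]))
E
```

```text
('cm', [-0.03, -0.4, -0.6], 'deg', [0.17, 0.33, -0.04], 't', 4.9, 'pos', [0.5614, 0.2295, 0.259], [179.83, 0.33, 1.96], 'F', [-0.25, -0.55, -2.72], 'w', 0.0158, 39.86)
```

View pics/s3.png

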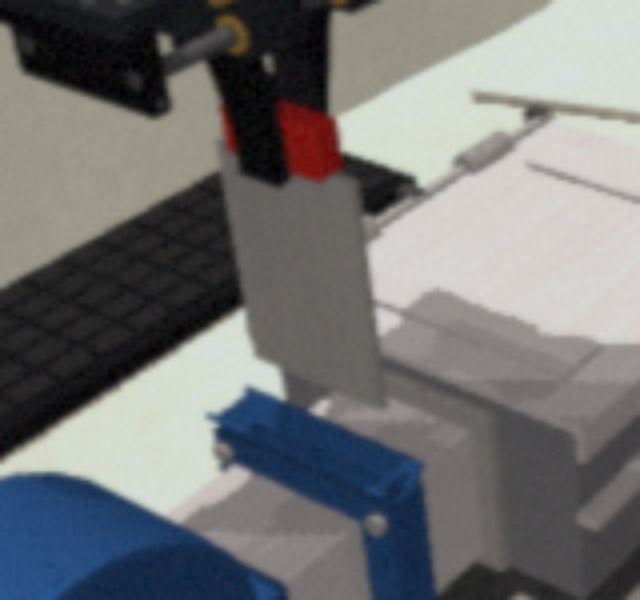

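The side view shows the blade's lower corners at px (194,239.5) and (226,250.5), above the carrier. The flange corners are at about (192,247), (182.5,254), (236,265.5) and (229,274).

```bash
python3 - <<'E'
from h import *
np.set_printoptions(precision=4,suppress=True)
zb=.259-.1134
for uv in((257,358),(383,402)):print("blade",onz("side",(130+uv[0]/4,150+uv[1]/4),zb))
for uv in((247,388),(210,415),(425,462),(395,495)):print("flange",onz("side",(130+uv[0]/4,150+uv[1]/4),.115))
print(togo((.561,.2335,.265),(180,0,2)))
# profile across carrier in top before arm, fine: flange edges averaged over v 152..190
h=cv2.imread("pics/top0.png").astype(float)
print(h[156:188,174:200].mean((0,2)).round().tolist())
for u in (178.5,191.2):print(onz("top",(u,172),.115))
E
```

```text
blade [0.5947 0.2355 0.1456]
blade [0.522  0.2272 0.1456]
flange [0.6158 0.2286 0.115 ]
flange [0.614  0.2529 0.115 ]
flange [0.5054 0.2219 0.115 ]
flange [0.5006 0.2461 0.115 ]
('cm', [-0.17, -0.36, -0.3], 'deg', [0.07, 0.07, -0.1], 't', 5.0, 'pos', [0.5628, 0.23, 0.262], [179.93, 0.07, 1.9], 'F', [0.67, 0.3, -2.6], 'w', 0.0157, 39.86)
[139.0, 139.0, 139.0, 132.0, 107.0, 74.0, 55.0, 53.0, 53.0, 52.0, 46.0, 42.0, 43.0, 50.0, 55.0, 57.0, 53.0, 45.0, 40.0, 40.0, 57.0, 94.0, 128.0, 140.0, 141.0, 141.0]
[0.5613 0.2484 0.115 ]
[0.5606 0.2183 0.115 ]
```

Request:
jog_arm([
  {"x": 0, "y": -0.5, "z": 0, "ax": 0, "ay": 0, "az": 0},
  {"x": 0, "y": 0, "z": 1.5, "ax": 0, "ay": 0, "az": 0},
  {"x": 0, "y": 0, "z": 1.5, "ax": 0, "ay": 0, "az": 0},
  {"x": 0, "y": 0, "z": 1, "ax": 0, "ay": 0, "az": 0},
  {"x": 0, "y": 0, "z": 0.5, "ax": 0, "ay": 0, "az": 0},
])

```text
time_s: 5.5
tool_pos: [0.5627, 0.236, 0.2163]
tool_rot: [180.0, 0.0, 2.0]
force: [0.3, -1.0, 7.8]
grip_width: 0.0153
grasp_force: 39.9
```

```bash
python3 - <<'E'
from h import *
print(togo((.562,.2355,.123),(180,0,2)),env.get_obs()["wrist_torque"].round(2))
E
```

```text
('cm', [-0.07, 0.04, 9.33], 'deg', [0.04, 0.01, -0.02], 't', 5.5, 'pos', [0.5627, 0.236, 0.2163], [179.96, 0.01, 1.98], 'F', [0.28, -1.0, 7.81], 'w', 0.0153, 39.89) [-0.14  0.19  0.05]
```

Request:
jog_arm([
  {"x": 0, "y": 0.1, "z": 0, "ax": 0, "ay": 0, "az": 0},
  {"x": 0, "y": 0.1, "z": 0, "ax": 0, "ay": 0, "az": 0},
  {"x": 0, "y": 0.0, "z": 0.3, "ax": 0, "ay": 0, "az": 0},
  {"x": 0, "y": 0, "z": 0.3, "ax": 0, "ay": 0, "az": 0},
  {"x": 0, "y": 0, "z": 0, "ax": 0, "ay": 0, "az": 0},
])

```text
time_s: 6.0
tool_pos: [0.5626, 0.2345, 0.211]
tool_rot: [180.0, 0.0, 2.0]
force: [1.4, -0.1, -2.8]
grip_width: 0.0158
grasp_force: 39.9
```

```bash
python3 - <<'E'
from h import *
print(togo((.562,.2355,.123),(180,0,2)),env.get_obs()["wrist_torque"].round(2))
E
```

```text
('cm', [-0.05, -0.11, 8.8], 'deg', [0.01, 0.01, 0.01], 't', 6.0, 'pos', [0.5626, 0.2345, 0.211], [179.99, 0.01, 2.01], 'F', [1.36, -0.11, -2.83], 'w', 0.0158, 39.89) [ 0.03 -0.21 -0.01]
```

Request:
jog_arm([
  {"x": 0, "y": 0, "z": 1, "ax": 0, "ay": 0, "az": 0},
  {"x": 0, "y": 0, "z": 1, "ax": 0, "ay": 0, "az": 0},
  {"x": 0, "y": 0, "z": 1, "ax": 0, "ay": 0, "az": 0},
  {"x": 0, "y": 0, "z": 1, "ax": 0, "ay": 0, "az": 0},
  {"x": 0, "y": 0, "z": 0, "ax": 0, "ay": 0, "az": 0},
])

```text
time_s: 6.5
tool_pos: [0.5625, 0.234, 0.1696]
tool_rot: [180.0, 0.1, 2.0]
force: [1.5, -0.3, -3.7]
grip_width: 0.0155
grasp_force: 39.9
```

```bash
python3 - <<'E'
from h import *
print(togo((.562,.2355,.123),(180,0,2)),env.get_obs()["wrist_torque"].round(2))
E
```

```text
('cm', [-0.04, -0.16, 4.66], 'deg', [0.03, 0.06, -0.0], 't', 6.5, 'pos', [0.5625, 0.234, 0.1696], [179.97, 0.06, 2.0], 'F', [1.52, -0.25, -3.67], 'w', 0.0155, 39.89) [ 0.06 -0.58 -0.05]
```

Free in the slot; I go on to nearly home.

Request:
jog_arm([
  {"x": 0, "y": 0, "z": 1, "ax": 0, "ay": 0, "az": 0},
  {"x": 0, "y": 0, "z": 1, "ax": 0, "ay": 0, "az": 0},
  {"x": 0, "y": 0, "z": 1, "ax": 0, "ay": 0, "az": 0},
  {"x": 0, "y": 0, "z": 1, "ax": 0, "ay": 0, "az": 0},
  {"x": 0, "y": 0, "z": 0, "ax": 0, "ay": 0, "az": 0},
])

```text
time_s: 7.0
tool_pos: [0.5625, 0.2341, 0.1298]
tool_rot: [180.0, 0.0, 2.0]
force: [2.6, 0.4, -3.8]
grip_width: 0.0157
grasp_force: 39.9
```

Request:
jog_arm([
  {"x": 0, "y": 0, "z": 0.3, "ax": 0, "ay": 0, "az": 0},
  {"x": 0, "y": 0, "z": 0.2, "ax": 0, "ay": 0, "az": 0},
  {"x": 0, "y": 0, "z": 0.2, "ax": 0, "ay": 0, "az": 0},
  {"x": 0, "y": 0, "z": 0, "ax": 0, "ay": 0, "az": 0},
  {"x": 0, "y": 0, "z": 0, "ax": 0, "ay": 0, "az": 0},
])

```text
time_s: 7.5
tool_pos: [0.5626, 0.2346, 0.1245]
tool_rot: [-180.0, -0.0, 2.0]
force: [0.5, 1.0, -3.3]
grip_width: 0.0155
grasp_force: 39.9
```

Request:
jog_arm([
  {"x": 0, "y": 0, "z": 0.2, "ax": 0, "ay": 0, "az": 0},
  {"x": 0, "y": 0, "z": 0.1, "ax": 0, "ay": 0, "az": 0},
  {"x": 0, "y": 0, "z": 0, "ax": 0, "ay": 0, "az": 0},
  {"x": 0, "y": 0, "z": 0, "ax": 0, "ay": 0, "az": 0},
  {"x": 0, "y": 0, "z": 0, "ax": 0, "ay": 0, "az": 0},
])

```text
time_s: 8.0
tool_pos: [0.5627, 0.235, 0.1235]
tool_rot: [180.0, -0.1, 2.0]
force: [-2.2, -1.2, 7.3]
grip_width: 0.0156
grasp_force: 39.9
```

Request:
jog_arm([
  {"x": 0, "y": 0, "z": 0, "ax": 0, "ay": 0, "az": 0},
  {"x": 0, "y": 0, "z": 0, "ax": 0, "ay": 0, "az": 0},
  {"x": 0, "y": 0, "z": 0, "ax": 0, "ay": 0, "az": 0},
  {"x": 0, "y": 0, "z": 0, "ax": 0, "ay": 0, "az": 0},
  {"x": 0, "y": 0, "z": 0, "ax": 0, "ay": 0, "az": 0},
], claw=-0.05)

```text
time_s: 8.5
tool_pos: [0.5624, 0.2345, 0.1213]
tool_rot: [180.0, 0.0, 2.0]
force: [0.3, 1.3, 0.2]
grip_width: 0.04
grasp_force: 0.0
```

Request:
jog_arm([
  {"x": 0, "y": 0, "z": -1, "ax": 0, "ay": 0, "az": 0},
  {"x": 0, "y": 0, "z": -2, "ax": 0, "ay": 0, "az": 0},
  {"x": 0, "y": 0, "z": -3, "ax": 0, "ay": 0, "az": 0},
  {"x": 0, "y": 0, "z": -3, "ax": 0, "ay": 0, "az": 0},
  {"x": 0, "y": 0, "z": -3, "ax": 0, "ay": 0, "az": 0},
])

```text
time_s: 9.0
tool_pos: [0.5625, 0.2347, 0.2435]
tool_rot: [-180.0, -0.0, 2.0]
force: [0.3, 0.2, -0.1]
grip_width: 0.0412
grasp_force: 0.0
```

```bash
python3 - <<'E'
from h import *
np.set_printoptions(precision=4,suppress=True)
print(togo((.4214,.0393,.26),(180,0,92)))
S=env.read_camera("side")
cv2.imwrite("pics/s4r.png",S[:,:,::-1])
cv2.imwrite("pics/s4.png",cv2.resize(S[130:330,140:360,::-1],None,fx=3,fy=3))
hs=cv2.cvtColor(S[:,:,::-1].copy(),40)
m=((hs[...,0]<8)|(hs[...,0]>170))&(hs[...,1]>120)
for c,a,r in blobs(m,(170,180,260,290)):
  b=cv2.boxPoints(r);print(c,a,b.round(1).tolist(),"pred centre",proj("side",np.array([.5625,.2345,.138])))
E
```

```text
('cm', [-14.78, 19.03, -1.66], 'deg', [0.02, -0.03, -89.98], 't', 9.0, 'pos', [0.5625, 0.2347, 0.2435], [-179.99, -0.03, 2.02], 'F', [0.31, 0.23, -0.08], 'w', 0.0412, 0.0)
[207.4444 249.0103] 387 [[190.6999969482422, 249.3000030517578], [196.6999969482422, 236.10000610351562], [223.89999389648438, 248.5], [217.89999389648438, 261.70001220703125]] pred centre [207.3726 248.3197]
```

View pics/s4.png

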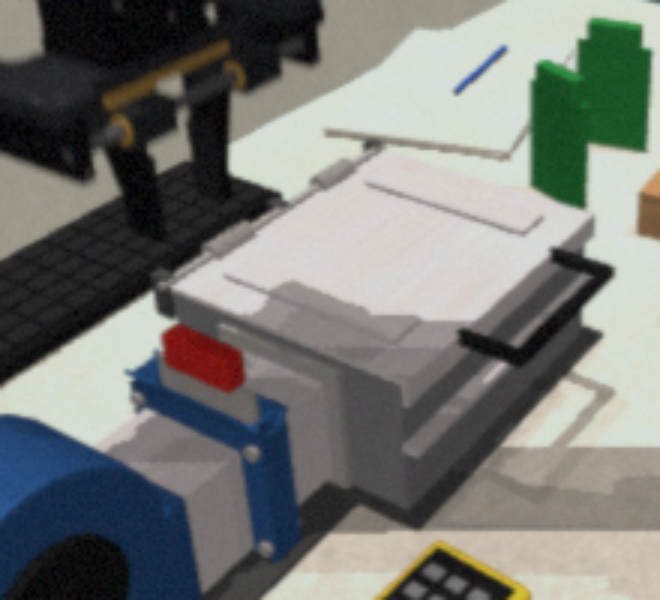

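The plate sits home: its red grip centre at (207.4,249.0) matches the predicted (207.4,248.3), and the hatch is still shut. Next I turn the tool and go above the handle.

Request:
jog_arm([
  {"x": 0, "y": 0, "z": -0.5, "ax": 0, "ay": 0, "az": -8},
  {"x": 0, "y": 0, "z": -0.5, "ax": 0, "ay": 0, "az": -8},
  {"x": 0, "y": 0, "z": 0, "ax": 0, "ay": 0, "az": -8},
  {"x": 0, "y": 0, "z": 0, "ax": 0, "ay": 0, "az": -8},
  {"x": 0, "y": 0, "z": 0, "ax": 0, "ay": 0, "az": -8},
], claw=-0.3)

```text
time_s: 9.55
tool_pos: [0.5626, 0.2347, 0.2522]
tool_rot: [180.0, -0.0, 42.3]
force: [0.0, 0.1, -0.5]
grip_width: 0.0306
grasp_force: 0.0
```

Request:
jog_arm([
  {"x": 0, "y": 0, "z": 0, "ax": 0, "ay": 0, "az": -8},
  {"x": 0, "y": 0, "z": 0, "ax": 0, "ay": 0, "az": -8},
  {"x": 0, "y": 0, "z": 0, "ax": 0, "ay": 0, "az": -8},
  {"x": 0, "y": 0, "z": 0, "ax": 0, "ay": 0, "az": -8},
  {"x": 0, "y": 0, "z": 0, "ax": 0, "ay": 0, "az": -8},
])

```text
time_s: 10.05
tool_pos: [0.5626, 0.2347, 0.2521]
tool_rot: [180.0, -0.0, 82.3]
force: [0.1, 0.2, -0.2]
grip_width: 0.0302
grasp_force: 0.0
```

Request:
jog_arm([
  {"x": 0, "y": 0, "z": 0, "ax": 0, "ay": 0, "az": -8},
  {"x": -3.7, "y": -2.8, "z": 0, "ax": 0, "ay": 0, "az": 0},
  {"x": -3.7, "y": -2.8, "z": 0, "ax": 0, "ay": 0, "az": 0},
  {"x": -3.7, "y": -2.8, "z": 0, "ax": 0, "ay": 0, "az": 0},
  {"x": -3.7, "y": -2.8, "z": 0, "ax": 0, "ay": 0, "az": 0},
])

```text
time_s: 10.55
tool_pos: [0.4495, 0.0857, 0.2515]
tool_rot: [180.0, -0.0, 90.0]
force: [0.7, -1.0, -0.5]
grip_width: 0.0302
grasp_force: 0.0
```

```bash
python3 - <<'E'
from h import *
print(togo((.4214,.0393,.20),(180,0,92)),env.get_obs()["qpos"].round(1))
E
```

```text
('cm', [-4.64, -2.82, 5.15], 'deg', [0.01, -0.02, -1.96], 't', 10.55, 'pos', [0.4495, 0.0857, 0.2515], [179.99, -0.02, 90.04], 'F', [0.71, -1.04, -0.47], 'w', 0.0302, 0.0) [ 43.4  -6.9 -52.5 104.9  -5.6  79.3  -7.8]
```

Request:
jog_arm([
  {"x": -2.4, "y": -1.4, "z": 0, "ax": 0, "ay": 0, "az": -2},
  {"x": -2.2, "y": -1.4, "z": 0, "ax": 0, "ay": 0, "az": 0},
  {"x": 0, "y": 0, "z": 2.5, "ax": 0, "ay": 0, "az": 0},
  {"x": 0, "y": 0, "z": 2.5, "ax": 0, "ay": 0, "az": 0},
  {"x": 0, "y": 0, "z": 0, "ax": 0, "ay": 0, "az": 0},
])

```text
time_s: 11.05
tool_pos: [0.4212, 0.04, 0.1995]
tool_rot: [-179.7, 0.0, 92.0]
force: [0.6, -0.2, -0.0]
grip_width: 0.0306
grasp_force: 0.0
```

```bash
python3 - <<'E'
from h import *
print(togo((.4214,.0393,.0985),(180,0,92)),env.get_obs()["qpos"].round(1))
S=env.read_camera("side")
cv2.imwrite("pics/s5.png",cv2.resize(S[130:290,240:400,::-1],None,fx=3.7,fy=3.7))
E
```

```text
('cm', [-0.07, 0.06, 10.1], 'deg', [-0.25, 0.0, 0.02], 't', 11.05, 'pos', [0.4212, 0.04, 0.1995], [-179.75, 0.0, 92.02], 'F', [0.6, -0.21, -0.01], 'w', 0.0306, 0.0) [ 44.8 -10.3 -47.9 113.3  -7.9  74.1   1.7]
```

View pics/s5.png

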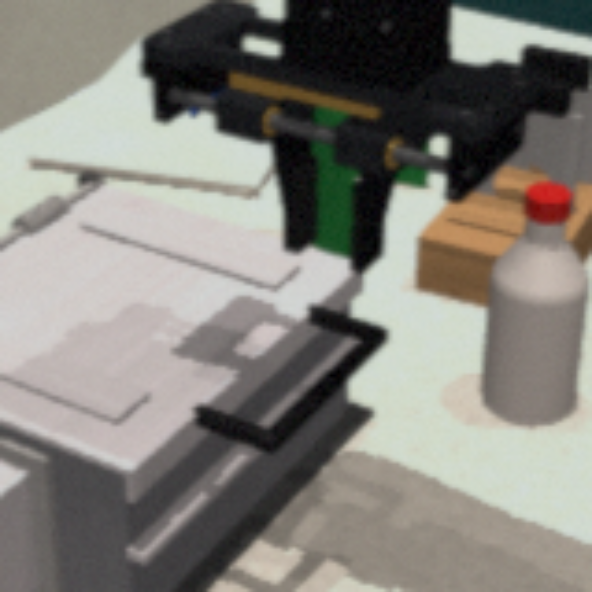

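The fingertips are at crop (300,248) and (365,268), straight above the bar middle at (328,388). I descend astride the bar.

Request:
jog_arm([
  {"x": 0, "y": 0, "z": 2.5, "ax": 0, "ay": 0, "az": 0},
  {"x": 0, "y": 0, "z": 2.5, "ax": 0, "ay": 0, "az": 0},
  {"x": 0, "y": 0, "z": 1.5, "ax": 0, "ay": 0, "az": 0},
  {"x": 0, "y": 0, "z": 1, "ax": 0, "ay": 0, "az": 0},
  {"x": 0, "y": 0, "z": 0.5, "ax": 0, "ay": 0, "az": 0},
])

```text
time_s: 11.6
tool_pos: [0.4239, 0.0403, 0.1219]
tool_rot: [180.0, -0.0, 92.0]
force: [-0.3, 0.6, 0.3]
grip_width: 0.0306
grasp_force: 0.0
```

Request:
jog_arm([
  {"x": 0, "y": 0, "z": 1, "ax": 0, "ay": 0, "az": 0},
  {"x": 0, "y": 0, "z": 1, "ax": 0, "ay": 0, "az": 0},
  {"x": 0, "y": 0, "z": 0, "ax": 0, "ay": 0, "az": 0},
  {"x": 0, "y": 0, "z": 0, "ax": 0, "ay": 0, "az": 0},
  {"x": 0, "y": 0, "z": 0, "ax": 0, "ay": 0, "az": 0},
])

```text
time_s: 12.1
tool_pos: [0.4237, 0.0401, 0.1019]
tool_rot: [180.0, 0.0, 92.0]
force: [-0.5, -0.5, 0.2]
grip_width: 0.0307
grasp_force: 0.0
```

```bash
python3 - <<'E'
from h import *
print(togo((.4214,.0393,.0985),(180,0,92)),env.get_obs()["qpos"].round(1))
S=env.read_camera("side")
cv2.imwrite("pics/s6.png",cv2.resize(S[160:280,260:380,::-1],None,fx=5,fy=5))
E
```

```text
('cm', [-0.07, -0.23, 0.34], 'deg', [0.03, 0.01, 0.01], 't', 12.1, 'pos', [0.4237, 0.0401, 0.1019], [179.97, 0.01, 92.01], 'F', [-0.48, -0.53, 0.21], 'w', 0.0307, 0.0) [ 44.4  -2.5 -51.6 120.3  -2.2  61.2  -4.1]
```

View pics/s6.png

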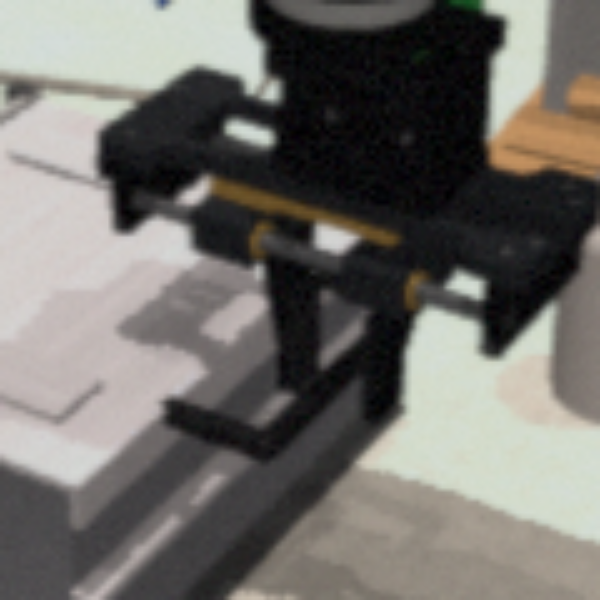

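One fingertip is behind the bar (crop 295,385) and one in front (crop 385,410). I close on it.

Request:
jog_arm([
  {"x": 0, "y": 0, "z": 0.3, "ax": 0, "ay": 0, "az": 0},
  {"x": 0, "y": 0, "z": 0, "ax": 0, "ay": 0, "az": 0},
  {"x": 0, "y": 0, "z": 0, "ax": 0, "ay": 0, "az": 0},
  {"x": 0, "y": 0, "z": 0, "ax": 0, "ay": 0, "az": 0},
  {"x": 0, "y": 0, "z": 0, "ax": 0, "ay": 0, "az": 0},
], claw=-1, squeeze=20)

```text
time_s: 12.65
tool_pos: [0.4227, 0.04, 0.0984]
tool_rot: [-179.9, 0.0, 92.0]
force: [-2.7, 0.3, 0.1]
grip_width: 0.0114
grasp_force: 20.0
```

```bash
python3 - <<'E'
from h import *
print(togo((.4214,.0393,.0985),(180,0,92)),env.get_obs()["qpos"].round(1))
# arc: bar relative to hinge (-.249,-.005); tool-frame steps (y=+x world fwd, -z up) from th to th
def p(t):
    return np.array([-.249*np.cos(t)+.005*np.sin(t)*-1*-1*-1*-1,.249*np.sin(t)-.005*np.cos(t)]) 
def q(t): # rotate (-.249,-.005) so front rises
    c,s=np.cos(t),np.sin(t);return np.array([-.249*c-.005*s*1, .249*s-.005*c])
for t in np.arange(0,1.11,.1):
    d=(q(t+.1)-q(t))*100;print(round(t,1),"y(fwd)",round(d[0],2),"z",round(-d[1],2),"pos",(q(t)-q(0)).round(4))
E
```

```text
('cm', [-0.07, -0.13, -0.01], 'deg', [-0.09, 0.01, 0.01], 't', 12.65, 'pos', [0.4227, 0.04, 0.0984], [-179.91, 0.01, 92.01], 'F', [-2.69, 0.32, 0.15], 'w', 0.0114, 20.0) [ 44.3  -2.1 -51.7 120.5  -1.9  60.9  -4.4]
0.0 y(fwd) 0.07 z -2.49 pos [0. 0.]
0.1 y(fwd) 0.32 z -2.47 pos [0.0007 0.0249]
0.2 y(fwd) 0.57 z -2.42 pos [0.004  0.0496]
0.3 y(fwd) 0.81 z -2.36 pos [0.0096 0.0738]
0.4 y(fwd) 1.04 z -2.26 pos [0.0177 0.0974]
0.5 y(fwd) 1.26 z -2.15 pos [0.0281 0.12  ]
0.6 y(fwd) 1.47 z -2.01 pos [0.0407 0.1415]
0.7 y(fwd) 1.66 z -1.86 pos [0.0553 0.1616]
0.8 y(fwd) 1.84 z -1.68 pos [0.0719 0.1801]
0.9 y(fwd) 2.0 z -1.49 pos [0.0903 0.1969]
1.0 y(fwd) 2.13 z -1.28 pos [0.1103 0.2118]
1.1 y(fwd) 2.25 z -1.06 pos [0.1316 0.2246]
```

Request:
jog_arm([
  {"x": 0, "y": 0.03, "z": -1.2, "ax": 0, "ay": 0, "az": 0},
  {"x": 0, "y": 0.1, "z": -1.3, "ax": 0, "ay": 0, "az": 0},
  {"x": 0, "y": 0.13, "z": -1.23, "ax": 0, "ay": 0, "az": 0},
  {"x": 0, "y": 0.19, "z": -1.24, "ax": 0, "ay": 0, "az": 0},
  {"x": 0, "y": 0, "z": 0, "ax": 0, "ay": 0, "az": 0},
])

```text
time_s: 13.15
tool_pos: [0.4268, 0.0402, 0.1498]
tool_rot: [-179.9, 0.1, 92.0]
force: [-6.3, -0.0, -0.7]
grip_width: 0.0112
grasp_force: 20.0
```

```bash
cat >> h.py <<'E'
def ang():
    o=env.get_obs();d=o["tool_pos"]-np.array([.4227,.040,.0984]);a=np.deg2rad(2)
    f=d[0]*np.cos(a)+d[1]*np.sin(a)-.249;u=d[2]-.005
    return "theta",round(float(np.arctan2(u,-f)-np.arctan2(-.005,.249)),3),"r",round(float(np.hypot(f,u)),4)
E
python3 - <<'E'
from h import *
print(ang(),togo((.4227+.004,.040,.0984+.0496),(180,0,92)))
E
```

```text
('theta', 0.207, 'r', 0.2493) ('cm', [-0.02, -0.01, 0.18], 'deg', [-0.15, 0.07, -0.0], 't', 13.15, 'pos', [0.4268, 0.0402, 0.1498], [-179.85, 0.07, 92.0], 'F', [-6.25, -0.03, -0.67], 'w', 0.0112, 20.0)
```

Request:
jog_arm([
  {"x": 0, "y": 0.65, "z": -2.3, "ax": 0, "ay": 0, "az": 0},
  {"x": 0, "y": 1.0, "z": -2.26, "ax": 0, "ay": 0, "az": 0},
  {"x": 0, "y": 1.22, "z": -2.15, "ax": 0, "ay": 0, "az": 0},
  {"x": 0, "y": 1.45, "z": -2.05, "ax": 0, "ay": 0, "az": 0},
  {"x": 0, "y": 0, "z": 0, "ax": 0, "ay": 0, "az": 0},
])

```text
time_s: 13.65
tool_pos: [0.4618, 0.0415, 0.2383]
tool_rot: [-178.6, 0.1, 92.0]
force: [-39.5, -1.8, 23.2]
grip_width: 0.014
grasp_force: 20.0
```

```bash
python3 - <<'E'
from h import *
print(ang(),togo((.4227+.0553,.042,.0984+.1616),(180,0,92)))
E
```

```text
('theta', 0.591, 'r', 0.2495) ('cm', [-0.01, 1.57, -2.21], 'deg', [-1.41, 0.14, 0.03], 't', 13.65, 'pos', [0.4618, 0.0415, 0.2383], [-178.59, 0.14, 92.03], 'F', [-39.51, -1.83, 23.17], 'w', 0.014, 20.0)
```

I advanced too far by about 9 mm (my arc rows were shifted by one), so I ease that off.

Request:
jog_arm([
  {"x": 0, "y": -0.5, "z": 0, "ax": 0, "ay": 0, "az": 0},
  {"x": 0, "y": -0.5, "z": 0, "ax": 0, "ay": 0, "az": 0},
  {"x": 0, "y": 0, "z": 0, "ax": 0, "ay": 0, "az": 0},
  {"x": 0, "y": 0, "z": 0, "ax": 0, "ay": 0, "az": 0},
  {"x": 0, "y": 0, "z": 0, "ax": 0, "ay": 0, "az": 0},
])

```text
time_s: 14.15
tool_pos: [0.4594, 0.0414, 0.2369]
tool_rot: [-179.8, 0.1, 92.0]
force: [-8.6, -0.1, 4.4]
grip_width: 0.0111
grasp_force: 20.0
```

```bash
python3 - <<'E'
from h import *
print(ang(),togo((.4227+.0553,.042,.0984+.1616),(180,0,92)))
E
```

```text
('theta', 0.581, 'r', 0.2508) ('cm', [-0.01, 1.86, -2.32], 'deg', [-0.21, 0.06, 0.01], 't', 14.15, 'pos', [0.4594, 0.0414, 0.2369], [-179.79, 0.06, 92.01], 'F', [-8.64, -0.09, 4.36], 'w', 0.0111, 20.0)
```

Request:
jog_arm([
  {"x": 0, "y": 1.14, "z": -1.93, "ax": 0, "ay": 0, "az": 0},
  {"x": 0, "y": 1.51, "z": -1.79, "ax": 0, "ay": 0, "az": 0},
  {"x": 0, "y": 1.68, "z": -1.64, "ax": 0, "ay": 0, "az": 0},
  {"x": 0, "y": 0, "z": 0, "ax": 0, "ay": 0, "az": 0},
  {"x": 0, "y": 0, "z": 0, "ax": 0, "ay": 0, "az": 0},
])

```text
time_s: 14.65
tool_pos: [0.505, 0.0431, 0.2925]
tool_rot: [179.9, 0.0, 92.0]
force: [-7.1, -1.1, 7.7]
grip_width: 0.0113
grasp_force: 20.0
```

```bash
python3 - <<'E'
from h import *
print(ang(),togo((.4227+.1208,.0445,.0984+.2184),(180,0,92)))
E
```

```text
('theta', 0.869, 'r', 0.252) ('cm', [-0.0, 3.86, -2.42], 'deg', [0.1, 0.01, 0.01], 't', 14.65, 'pos', [0.505, 0.0431, 0.2925], [179.9, 0.01, 92.01], 'F', [-7.12, -1.06, 7.72], 'w', 0.0113, 19.99)
```

Request:
jog_arm([
  {"x": 0, "y": 1.2, "z": -1.05, "ax": 0, "ay": 0, "az": 0},
  {"x": 0, "y": 1.25, "z": -0.95, "ax": 0, "ay": 0, "az": 0},
  {"x": 0, "y": 1.3, "z": -0.85, "ax": 0, "ay": 0, "az": 0},
  {"x": 0, "y": 0, "z": 0, "ax": 0, "ay": 0, "az": 0},
  {"x": 0, "y": 0, "z": 0, "ax": 0, "ay": 0, "az": 0},
])

```text
time_s: 15.15
tool_pos: [0.5429, 0.0444, 0.3201]
tool_rot: [179.8, -0.0, 92.0]
force: [-3.4, -0.4, 6.0]
grip_width: 0.0112
grasp_force: 20.0
```

```bash
python3 - <<'E'
from h import *
print(ang(),togo((.4227+.1208,.0445,.0984+.2184),(180,0,92)))
S=env.read_camera("side")
cv2.imwrite("pics/s7.png",S[:,:,::-1])
E
```

```text
('theta', 1.055, 'r', 0.252) ('cm', [0.01, 0.06, 0.33], 'deg', [0.19, -0.02, -0.01], 't', 15.15, 'pos', [0.5429, 0.0444, 0.3201], [179.81, -0.02, 91.99], 'F', [-3.42, -0.44, 5.97], 'w', 0.0112, 19.99)
```

View pics/s7.png

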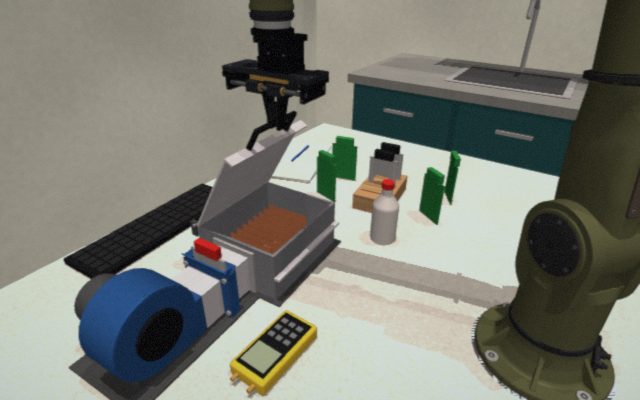

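The hatch stands open with the bar held in the fingers at about (275,125), clearly past balance; bottle, meter and orifice plates are unmoved. I hold briefly, then ease back to about 0.80 rad.

Request:
jog_arm([
  {"x": 0, "y": 0, "z": 0, "ax": 0, "ay": 0, "az": 0},
  {"x": 0, "y": 0, "z": 0, "ax": 0, "ay": 0, "az": 0},
  {"x": 0, "y": 0, "z": 0, "ax": 0, "ay": 0, "az": 0},
  {"x": 0, "y": -0.65, "z": 0.42, "ax": 0, "ay": 0, "az": 0},
  {"x": 0, "y": -0.65, "z": 0.43, "ax": 0, "ay": 0, "az": 0},
])

```text
time_s: 15.7
tool_pos: [0.5293, 0.044, 0.311]
tool_rot: [179.8, 0.0, 92.0]
force: [-2.7, 0.1, 4.4]
grip_width: 0.0113
grasp_force: 20.0
```

Request:
jog_arm([
  {"x": 0, "y": -1.0, "z": 0.75, "ax": 0, "ay": 0, "az": 0},
  {"x": 0, "y": -1.0, "z": 0.8, "ax": 0, "ay": 0, "az": 0},
  {"x": 0, "y": -0.95, "z": 0.85, "ax": 0, "ay": 0, "az": 0},
  {"x": 0, "y": -0.75, "z": 0.75, "ax": 0, "ay": 0, "az": 0},
  {"x": 0, "y": 0, "z": 0, "ax": 0, "ay": 0, "az": 0},
])

```text
time_s: 16.2
tool_pos: [0.491, 0.0425, 0.2773]
tool_rot: [-180.0, 0.1, 92.0]
force: [1.4, 0.4, -0.2]
grip_width: 0.0111
grasp_force: 20.0
```

Request:
jog_arm([
  {"x": 0, "y": 0, "z": 0, "ax": 0, "ay": 0, "az": 0},
  {"x": 0, "y": 0, "z": 0, "ax": 0, "ay": 0, "az": 0},
  {"x": 0, "y": 0, "z": 0, "ax": 0, "ay": 0, "az": 0},
  {"x": 0, "y": 0, "z": 0, "ax": 0, "ay": 0, "az": 0},
  {"x": 0, "y": 0, "z": 0, "ax": 0, "ay": 0, "az": 0},
])

```text
time_s: 16.7
tool_pos: [0.4918, 0.0425, 0.2781]
tool_rot: [-180.0, -0.0, 92.0]
force: [-1.8, 0.6, 2.4]
grip_width: 0.0113
grasp_force: 20.0
```

```bash
python3 - <<'E'
from h import *
for i in range(3):
    S=env.read_camera("side");print(ang(),togo((.4227+.0719,.0425,.0984+.1801),(180,0,92))[-6:])
hs=cv2.cvtColor(S[:,:,::-1].copy(),40);m=((hs[...,0]<8)|(hs[...,0]>170))&(hs[...,1]>120)
print([(c.round(1),a) for c,a,r in blobs(m,(170,180,260,290))])
E
```

```text
('theta', 0.791, 'r', 0.2507) ([-179.98, -0.0, 92.01], 'F', [-1.98, 0.85, 2.23], 'w', 0.011, 20.0)
('theta', 0.791, 'r', 0.2507) ([-179.98, 0.0, 92.01], 'F', [-3.21, 0.55, 2.99], 'w', 0.0111, 20.0)
('theta', 0.79, 'r', 0.2507) ([-179.98, 0.0, 92.01], 'F', [-3.01, 1.22, 2.07], 'w', 0.0114, 20.0)
[(array([207.3, 248.8]), np.int32(393))]
```

```bash
python3 -c "
from cell import env
print(env.sign_off())"
```

```text
the job is handed in; nothing more can be done
None
```

The blanking plate is home in the carrier and released, the hatch was raised to about 1.06 rad and eased back, and it is held still by its handle at about 0.79 rad; I handed the job in at about 17 s, and sign-off gave no verdict.

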